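# Hang up the rinsed stage insert and beaker on the draining stands

### The job

Put the two rinsed microscope things up to drain on the sloping stands in the tray. First hang the metal stage insert by its round eye on the thin dark peg, guiding it all the way down before letting go, so that it lies flat on the collar and the rest bar with its long end pointing down the slope; then put the upside-down amber beaker over the thick blue peg, again lowering it until its rim sits on the two ribs before you let go (it may then lean on the peg). Leave the bottle, the slide box and the dish where they are.

Things in the scene. Friction and masses are not known exactly. Their poses are not given: they have to be found in the camera images.
- insert: Aluminium microscope stage insert: flat plate 140 long (its x) x 60 wide (y) x 10 thick, flat on the bench. Origin: centre of its underside, z up. Round through eye, diameter 23, at x = +50; rectangular window 70 x 26 from x = -50 to +20. Along both long edges, at mid-length, a raised grip 60 long, 6 wide, its top 20 above the underside: take it across these, 60 wide. About 180 g.
- eye (a point): Centre of the insert's eye, at the underside of the plate (50 along +x from its origin).
- beaker: Amber straight beaker standing upside down on its rim: outer diameter 58, height 90, wall 3, base (now on top) 4 thick. Origin: centre of the mouth, in the plane of the rim; z points from the mouth to the base (up). 80 g or so.
- plate_stand_peg: White sloping face (x -135 to +35, 125 wide) with the thin dark peg for the insert. Origin: where the peg's axis meets the face. z: along the peg, 35 degrees from vertical, leaning towards the robot's side; x: up the slope. Peg diameter 14, conical tip from 42 to 55 above the face; at its foot a collar, diameter 36, 12 high. At x = -100 a rest bar, 10 x 50 (across), 12 high.
- plate_seat (a point): Point on the thin peg's axis at the top of its collar (12 above the face): the eye's underside centre comes to here, within the 4.5 of play, when the insert is home.
- beaker_stand_peg: White sloping face (170 x 125) of the other stand, left or right of the first, with the thick blue peg. Origin: where the peg's axis meets the face, at its middle. z: along the peg, 35 degrees from vertical, leaning towards the robot's side; x: up the slope. Peg diameter 38, tapering from 62 to its end 84 above the face. Two blue ribs along x, 8 wide, 110 long, 10 high, at y = +24 and -24.
- beaker_seat (a point): Point on the blue peg's axis level with the tops of the ribs (10 above the face): the centre of the beaker's mouth comes here; let go, it settles a few mm down the slope and may lean a little on the peg.
- tray: Grey drip tray 190 x 290, rim 14 high, fixed, on which both stands (110 wide feet, each about 140 deep, 135 high at the back) are fixed 70 to either side of its middle. Origin: centre of its underside.
- bottle: Bystander: white bottle with red cap, diameter 64, height 170, standing. Origin: centre of its underside.
- slide_box: Bystander: blue slide box 85 x 100 x 32 high. Origin: centre of its underside.
- dish: Bystander: clear closed culture dish with red disc on top, diameter 90, height 17. Origin: centre of its underside.
Things that resemble listed ones, but are neither listed nor needed, are in the scene too. Several things have the shape of the beaker; the one meant has the colours described above.

How it is judged:
By the outcome, as a careful person would: the job done as asked, in the order asked, and still so for the second after the job is handed in, with the robot touching nothing.
It also fails if it takes over 72 s, if anything falls off the work surface, if the arm or the gripper's body presses on something with over 40 N, if the wrist force passes 120 N, or if a joint passes its speed limit or range.

### The arm

A 6-joint arm with a two-finger parallel gripper is mounted at the origin on the work surface. World frame = base frame: x ahead of the robot, y to its left, z up, the work surface at z = 0. Lengths are in m, angles in rad, forces in N, time in s.
With the tool pointing down it reaches from about 0.25 to 0.8 m from the base axis. Payload 8.5 kg.
Tool frame: the origin (TCP) lies midway between the tips of the shut fingers; the grasp point (between the pads) lies 19 mm behind it; z points along the fingers, y is the line along which they close (so a half turn about z gives the same grasp; the last joint's range is limited). The gripper opens to 85 mm and grips with 20 to 120 N. Pads are 22 mm wide; open, the fingers measure 114 mm over their backs; the gripper's body (76 mm by 85 mm) begins 54 mm behind the grasp point. The pads swing forward as they close: fully open they stand 13 mm farther back than shut.
Start: joints at [-1.153, 0.238, -0.013, 1.319, 0, 1.571], TCP at [0.213, -0.48, 0.231] pointing down, gripper open.
Joint ranges: [-2.66, 2.66], [-1.03, 1.9], [-1.14, 1.46], [-1.82, 2.27], [-1.45, 1.34], [-3.14, 3.14]. Speed limits (rad/s): [2.22, 2.22, 2.79, 3.14, 3.14, 3.14].

### API

Orientations are given as [roll, pitch, yaw] about the fixed x, y, z axes, in that order (R = Rz(yaw) Ry(pitch) Rx(roll)).
In Python, from plant import env gives the robot as it stands. The module is installed in compiled form; this text tells all that it offers.
- The arm moves only by the shell command python3 -m pendant 'ROWS' [OPENING] [FORCE]. ROWS is JSON, a list that holds one entry, the list of rows, each a list of 6 numbers: the shift along the world's x, y, z in cm, then the turn, a rotation vector about the world's x, y, z in rad. A call has exactly 5 rows; each row shifts and turns the commanded pose from where the row before left it; what a row does not reach is not made up. A row lasts 1/12 s, in which the tool goes at most 41.7 mm and 7.16 degrees, less where a joint would pass 70% of its speed; a pose out of reach is approached as far as the arm can. A call with a gripper value outside its range is refused whole. OPENING is the finger opening in cm, from 0 to 8.54, set as the call begins (- or left out, the last holds). The fingers move at their own pace and stop on an object; FORCE is the grip in N (left out, the last holds). Time passes only in rows, so rows that do not move let the fingers close, or fill a call up. It gives the time, the measured TCP pose, the force, the opening and the grip force at its end, in the units of the state.
- env.observe(): the state, without advancing time (a new reading comes with each control period).
- env.snapshot(name): name is "side" or "top" or "wrist"; returns the picture (384x512x3 uint8, red, green, blue); there is no depth.
- env.get_calibration(name): a dict with "fx", "fy", "cx", "cy" (pixels), "distortion" ([k1, k2, p1, p2, k3] as OpenCV has them; the pictures are not rectified), "R" (3x3) and "t" (3): a world point X has camera coordinates R X + t. Camera axes: x right, y down, z forward; pixel columns grow to the right and rows downward; lengths in m; the calibration is good to about 2 mm. A picture is of the moment at which its call begins: read the wrist's pose just before it. get_calibration takes no time and is no camera call; for the wrist camera it gives the pose at the moment of the call.
- env.close_job(): hands the job in; it is judged then, once.
The state is a dict: "t": time; "q": joint angles; "qvel": joint speeds; "joint_torque": joint torques, N m; "tcp_pos": TCP position; "orientation": TCP orientation; "wrist_force": force on the tool from outside, world axes, zero at the start; "wrist_torque": the same for the moment, N m; "width": opening from 0.0 (shut) to 1.0 (fully open); "gripper_force": force on a finger pad.
Only numpy, scipy, OpenCV 4.12 (cv2) and the standard library are available. Lean on these libraries where they do the work, as an engineer would, in place of code of your own. Each camera call takes 0.05 s, during which the arm holds its last target. There are 200 camera calls.

## Working session

There is one attempt and no reset: what is moved stays moved. The work goes in short steps, Python scripts to look and compute and a shell command to move; the robot and the scene stay as the last step left them, time stands still between calls to the robot, and variables do not carry over. Pictures are saved under pics/ and viewed, at most 10 in all, crops included, and the job is handed in when it is done.

```bash
mkdir -p pics; python3 - <<'E'
from plant import env
import cv2
for n in ("top","side"):
    im=env.snapshot(n); cv2.imwrite(f"pics/{n}0.png",cv2.resize(im[:,:,::-1],(800,600),interpolation=cv2.INTER_CUBIC)); cv2.imwrite(f"pics/raw_{n}0.png",im[:,:,::-1])
    c=env.get_calibration(n); print(n,c)
o=env.observe(); print(o)
E
```

```text
top {'fx': 481.2337231275688, 'fy': 481.2337231275688, 'cx': 255.86989713902568, 'cy': 192.082956487969, 'distortion': array([-0.18760173,  0.        ,  0.        ,  0.        ,  0.        ]), 'R': array([[ 0.01380614, -0.99989709, -0.00389966],
       [-0.9829505 , -0.0128568 , -0.18342032],
       [ 0.18335131,  0.0063655 , -0.98302684]]), 't': array([-0.00901271,  0.59021157,  1.23239311])}
side {'fx': 423.5281182009185, 'fy': 423.5281182009185, 'cx': 251.27204738391256, 'cy': 193.27719415648522, 'distortion': array([0.00657403, 0.        , 0.        , 0.        , 0.        ]), 'R': array([[-0.73193124, -0.68094965, -0.02417085],
       [-0.3523686 ,  0.408635  , -0.84193456],
       [ 0.5831921 , -0.60772116, -0.53903799]]), 't': array([0.4541533 , 0.29400193, 0.91525677])}
{'t': 0.1, 'q': array([-1.15299374e+00,  2.38728024e-01, -1.41666725e-02,  1.31919341e+00,
       -4.96188904e-06,  1.57081791e+00]), 'qvel': array([-0.00059658, -0.00038196,  0.0004479 , -0.0004893 ,  0.00103819,
        0.00050473]), 'joint_torque': array([-4.70010636e-04, -5.39722681e+01,  3.46998203e+01,  1.34624253e-02,
        3.98914574e-05, -3.21568585e-06]), 'tcp_pos': array([ 0.21286912, -0.47950406,  0.23073939]), 'orientation': array([-3.14030087e+00,  4.98976252e-06,  4.17781017e-01]), 'wrist_force': array([ 0.07958464, -0.72448495,  0.39699504]), 'wrist_torque': array([ 0.02692941, -0.03590929,  0.01551997]), 'gripper_force': 0.0, 'width': 1.0030379982877105}
```

View pics/top0.png

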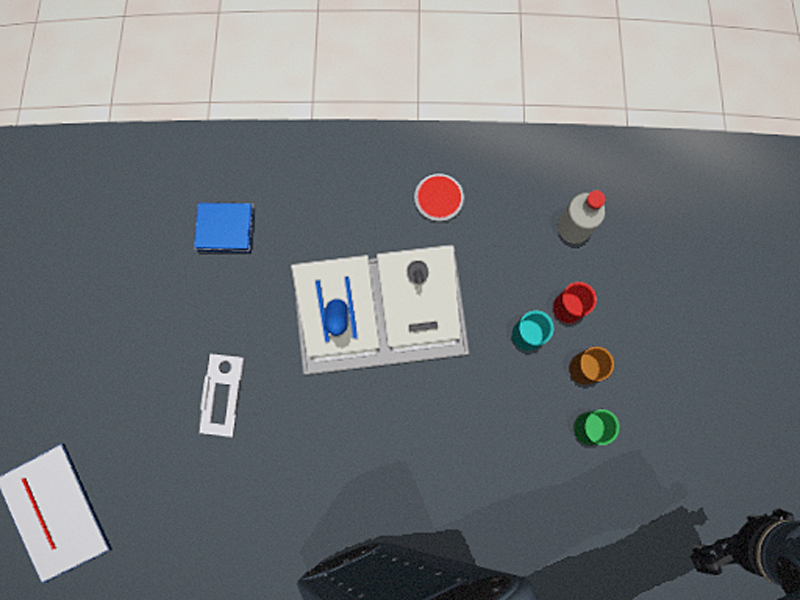

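View pics/side0.png

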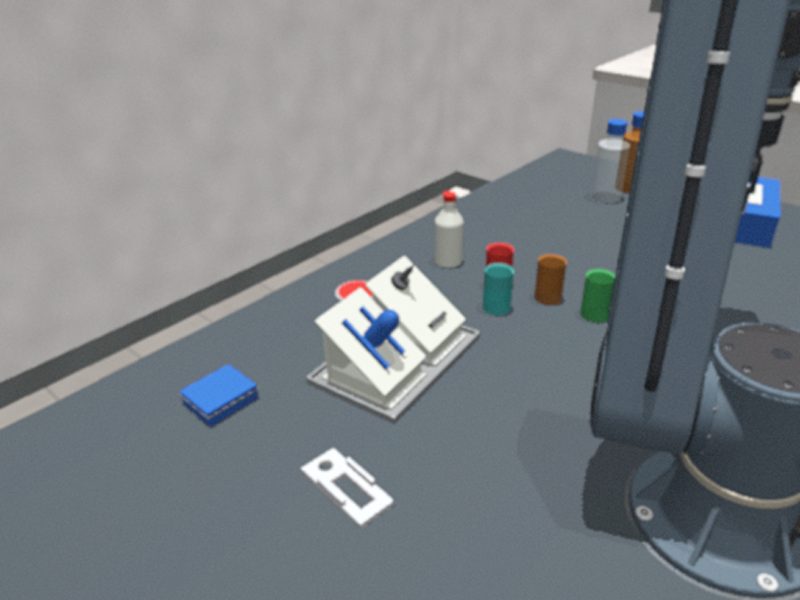

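Candidates: the insert is the white holed plate at top (221,395); the white box with a red line at (52,512) is a lookalike. The beaker-shaped things in the top view are teal (534,329), red (575,302), amber (594,364) and green (598,427), so amber (594,364), side (550,280), is the one. The thin dark peg is on the right stand at (417,270), and the blue peg is on the left stand at (336,317).

```bash
python3 - <<'E'
import cv2,numpy as np
t=cv2.imread("pics/raw_top0.png");s=cv2.imread("pics/raw_side0.png")
def c(im,x,y,w,h): return cv2.resize(im[y:y+h,x:x+w],(400,300),interpolation=cv2.INTER_CUBIC)
a=np.vstack([np.hstack([c(t,185,150,120,90),c(s,195,160,120,90)]),np.hstack([c(t,105,224,80,60),c(s,185,280,80,60)])])
cv2.imwrite("pics/crop1.png",a)
b=np.hstack([c(t,345,205,80,60),c(s,310,150,80,60)]);cv2.imwrite("pics/crop2.png",b)
E
```

```text
(no output)
```

View pics/crop1.png

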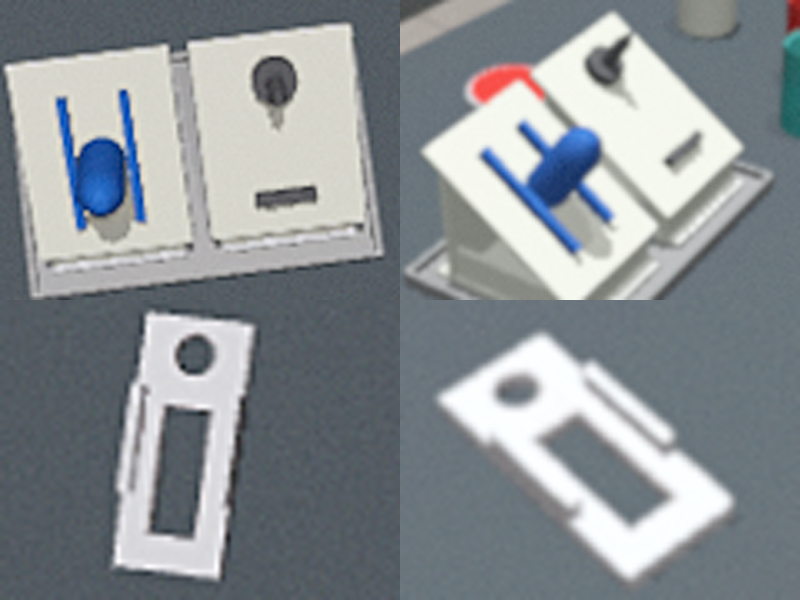

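View pics/crop2.png

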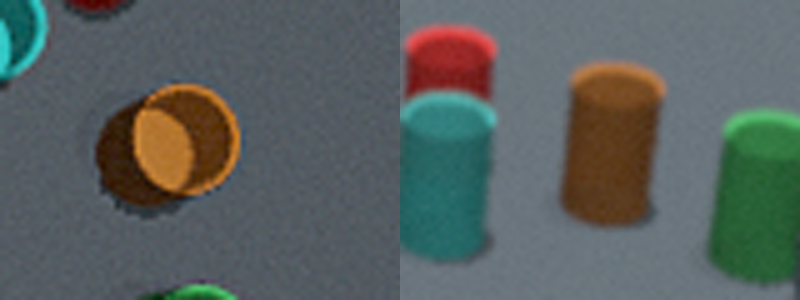

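The crops show the insert's eye at top crop (195,353), the collar at (274,82) and the rest bar at (286,196). The amber cup's ring is at (187,140) in top crop2 and (217,88) in the side crop. Its top seems to look into an opening, which I'll check from the wrist. Now I'll fit poses from both views.

```bash
cat > h.py <<'E'
import numpy as np,cv2,json
from scipy.optimize import least_squares
from plant import env
def proj(c,P):
    return cv2.projectPoints(np.atleast_2d(P).astype(float),cv2.Rodrigues(c["R"])[0],c["t"],np.array([[c["fx"],0,c["cx"]],[0,c["fy"],c["cy"]],[0,0,1]]),c["distortion"])[0][:,0]
def tri(obs,x0=(.5,0,.05)):  # obs: list of (cal,uv)
    r=least_squares(lambda X:np.concatenate([proj(c,X)[0]-uv for c,uv in obs]),x0); return r.x,np.abs(r.fun).max()
def fr(yaw,tilt):
    c,s=np.cos(yaw),np.sin(yaw);ct,st=np.cos(tilt),np.sin(tilt)
    return np.array([[c,-s,0],[s,c,0],[0,0,1]])@np.array([[ct,0,-st],[0,1,0],[st,0,ct]])
def fit(obs,tilt,x0,fixed_tilt=True):  # obs: (cal,model mm,uv); params x y z yaw (tilt)
    def f(p): 
        R=fr(p[3],tilt if fixed_tilt else p[4]); 
        return np.concatenate([proj(c,R@(np.array(m)/1000)+p[:3])[0]-uv for c,m,uv in obs])
    r=least_squares(f,list(x0)+([] if fixed_tilt else [tilt]),loss="soft_l1"); return r.x,f(r.x).reshape(-1,2)
def un(u,v,ox,oy,s): return np.array([(u+.5)/s-.5+ox,(v+.5)/s-.5+oy])
E
cat > m1.py <<'E'
from h import *
T=env.get_calibration("top");S=env.get_calibration("side")
a=lambda u,v:un(u,v,185,150,10/3); b=lambda u,v:un(u,v,195,160,10/3)
A=lambda u,v:un(u,v,105,224,5); B=lambda u,v:un(u,v,185,280,5)
t35=np.radians(35)
thin=[(T,(35,62.5,0),a(187,43)),(T,(35,-62.5,0),a(351,24)),(T,(-135,-62.5,0),a(363,224)),(T,(-135,62.5,0),a(215,243)),(T,(-100,0,12),a(286,196)),(T,(0,0,12),a(274,82)),
(S,(35,-62.5,0),b(215,12)),(S,(-135,-62.5,0),b(343,147)),(S,(-135,62.5,0),b(265,215)),(S,(0,0,55),b(229,38)),(S,(-100,0,12),b(284,148))]
thick=[(T,(85,62.5,0),a(6,64)),(T,(85,-62.5,0),a(168,44)),(T,(-85,-62.5,0),a(190,243)),(T,(-85,62.5,0),a(45,266)),(T,(55,24,10),a(62,97)),(T,(-55,24,10),a(82,229)),(T,(55,-24,10),a(125,90)),(T,(-55,-24,10),a(140,222)),
(S,(85,62.5,0),b(22,152)),(S,(55,24,10),b(86,150)),(S,(-55,24,10),b(178,252)),(S,(55,-24,10),b(124,121)),(S,(-55,-24,10),b(211,218))]
ins=[(T,(70,30,10),A(147,13)),(T,(70,-30,10),A(256,23)),(T,(-70,-30,10),A(220,278)),(T,(-70,30,10),A(113,268)),(T,(50,0,10),A(195,53)),
(S,(70,-30,10),B(145,33)),(S,(70,30,10),B(40,98)),(S,(-70,-30,10),B(334,200)),(S,(-70,30,10),B(230,280)),(S,(50,0,10),B(117,89))]
for n,o,t,x0 in (("thin",thin,t35,(.6,-.05,.1,0)),("thick",thick,t35,(.55,.08,.1,0)),("ins",ins,0,(.45,.3,0,0))):
    for ft in (True,False):
        p,r=fit(o,t,x0,ft); print(n,p.round(4)); 
        if ft: print(r.round(1).tolist())
c=lambda u,v:un(u,v,345,205,5); d=lambda u,v:un(u,v,310,150,5)
print("beaker top",tri([(T,c(187,140)),(S,d(217,88))]),"amber bottom z0 from side",)
print("eye",tri([(T,A(195,53)),(S,B(117,89))]))
for z in (0,.09): 
  r=least_squares(lambda q:proj(S,[q[0],q[1],z])[0]-(d(208,196) if z==0 else d(217,88)),(.45,-.3)); print(z,r.x)
w=env.get_calibration("wrist"); print(w)
E
python3 m1.py
```

```text
thin [ 0.6301 -0.0285  0.1157  0.129 ]
[[0.2, 0.1], [-0.1, 0.3], [0.6, -0.6], [-1.2, -0.9], [-0.1, 0.9], [0.2, 0.1], [-0.6, 0.1], [-0.2, 0.5], [0.4, 1.1], [-0.0, -1.0], [0.2, -0.6]]
thin [ 0.6303 -0.0285  0.1153  0.1279  0.6038]
thick [0.5712 0.1039 0.0851 0.1359]
[[0.1, 0.6], [0.3, 0.6], [1.3, -0.2], [-1.4, -1.6], [-0.1, 1.2], [0.0, -0.3], [-0.3, 1.0], [0.7, -0.4], [-0.1, -0.3], [-0.8, -0.3], [-0.0, -0.4], [-1.1, 0.2], [0.4, 0.6]]
thick [0.5711 0.1039 0.0853 0.1346 0.5866]
ins [ 0.4251  0.3115 -0.0025 -0.0913]
[[0.4, 0.3], [-0.4, 0.7], [0.2, 0.3], [0.3, -0.3], [0.3, 0.6], [-0.8, 0.3], [-0.1, -0.0], [-0.2, 0.2], [-0.3, -0.7], [-0.1, -0.1]]
ins [ 0.4251  0.3115 -0.0026 -0.0906  0.0071]
beaker top (array([ 0.48174029, -0.33091147,  0.08570026]), np.float64(0.13201778197742442)) amber bottom z0 from side
eye (array([0.47561044, 0.30716462, 0.0069419 ]), np.float64(0.39872517815021524))
0 [ 0.48354019 -0.33879883]
0.09 [ 0.47834893 -0.32375252]
{'fx': 308.76289262532754, 'fy': 308.76289262532754, 'cx': 263.9955649067352, 'cy': 192.65816428710087, 'distortion': array([-0.0566363,  0.       ,  0.       ,  0.       ,  0.       ]), 'R': array([[ 0.40629076, -0.9137409 , -0.00231971],
       [-0.88059049, -0.39222569,  0.26593118],
       [-0.24390205, -0.10600267, -0.96398922]]), 't': array([-0.52441082, -0.03411915,  0.37898946])}
```

```bash
python3 -m pendant '[[[2,2,1,0,0,-0.06],[2.5,2.3,1,0,0,-0.06],[2.5,2.3,1,0,0,-0.06],[2.5,2.3,1,0,0,-0.06],[2.5,2.3,1,0,0,-0.06]]]' 8.5 60
python3 -m pendant '[[[2,1.8,0,0,0,-0.06],[2,1.8,0,0,0,-0.06],[2,1.8,0,0,0,-0.06],[0.7,0.4,0,0,0,-0.03],[0,0,0,0,0,0]]]'
python3 - <<'E'
from h import *
c=env.get_calibration("wrist"); im=env.snapshot("wrist")
print(env.observe()["tcp_pos"],env.observe()["orientation"]); print(proj(c,[[.482,-.333,.0],[.482,-.333,.09]]))
cv2.imwrite("pics/w1.png",im[:,:,::-1])
E
```

```text
t: 0.52
tcp_pos: [0.3337, -0.3665, 0.2815]
orientation: [-3.141, 0.0, 0.114]
wrist_force: [0.0, -0.3, -0.4]
width: 0.995
gripper_force: 0.0
t: 0.93
tcp_pos: [0.4014, -0.3084, 0.2809]
orientation: [-3.141, 0.0, -0.091]
wrist_force: [-1.1, -0.4, -0.1]
width: 0.993
gripper_force: 0.0
[ 0.40042216 -0.30915989  0.28086339] [-3.14113875e+00  7.79308103e-04 -8.94799527e-02]
[[277.47574821  96.53131968]
 [281.04949744  93.51479692]]
```

View pics/w1.png

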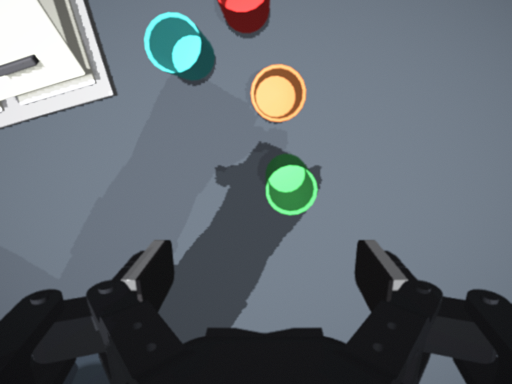

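The wrist view shows the amber ring at (278,93) with a bright disc inside at (276,97). This is either an open mouth or bench seen through a clear base, so I need to find out which.

```bash
python3 - <<'E'
import cv2,numpy as np
w=cv2.imread("pics/w1.png");s=cv2.imread("pics/raw_side0.png")
f=lambda im,x,y,w_,h:cv2.resize(im[y:y+h,x:x+w_],(400,300),interpolation=cv2.INTER_CUBIC)
cv2.imwrite("pics/c3.png",np.vstack([np.hstack([f(w,140,5,80,60)*1,f(w,240,60,80,60)]),np.hstack([f(s,300,150,80,60),f(w,250,150,80,60)])]))
for n,im,pts in(("w",w,[(276,100),(283,76),(262,93),(278,67),(240,110),(190,52),(165,30)]),("s",s,[(352,185),(353,172),(319,175),(319,182),(319,195),(319,165)])):
  for p in pts: print(n,p,im[p[1],p[0],::-1])
E
```

```text
w (276, 100) [254 226 151]
w (283, 76) [155  94  54]
w (262, 93) [254 227 154]
w (278, 67) [252 198 127]
w (240, 110) [109 118 131]
w (190, 52) [146 254 254]
w (165, 30) [ 45 126 125]
s (352, 185) [92 57 26]
s (353, 172) [96 59 25]
s (319, 175) [ 46 127 124]
s (319, 182) [ 44 104 103]
s (319, 195) [ 37 107 104]
s (319, 165) [127  35  34]
```

View pics/c3.png

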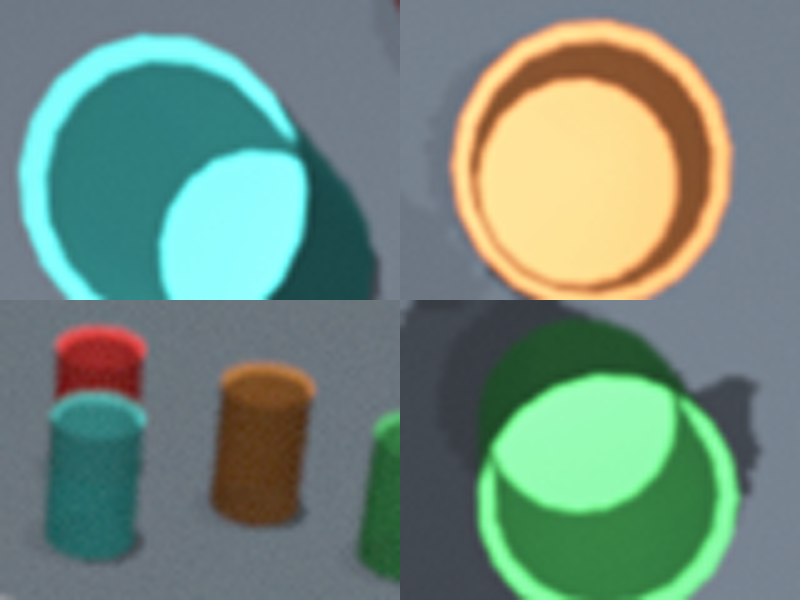

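The walls are opaque, and this looks like an open cup with its floor low. I'll probe the top by touch when I get to the beaker. The insert comes first: move above it and take a close look.

```bash
python3 -m pendant '[[[0.2,4,0,0,0,0],[0.2,4,0,0,0,0],[0.2,4,0,0,0,0],[0.2,4,0,0,0,0],[0.2,4,0,0,0,0]]]'
python3 -m pendant '[[[0.2,4,0,0,0,0],[0.2,4,0,0,0,0],[0.2,4,0,0,0,0],[0.2,4,0,0,0,0],[0.2,4,0,0,0,0]]]'
python3 -m pendant '[[[0,4,-1,0,0,0],[0,4,-2,0,0,0],[0,4,-2,0,0,0],[0,4,-2,0,0,0],[0,4,-2,0,0,0]]]'
python3 -m pendant '[[[0.4,2.1,-1,0,0,0],[0,0,-1,0,0,0],[0,0,0,0,0,0],[0,0,0,0,0,0],[0,0,0,0,0,0]]]'
python3 - <<'E'
from h import *
c=env.get_calibration("wrist"); im=env.snapshot("wrist")
o=env.observe();print(o["tcp_pos"],o["orientation"]); np.savez("cw2.npz",**c)
R=fr(-.091,0);P=[R@(np.array(m)/1e3)+[.4251,.3115,0] for m in [(50,0,10),(70,30,10),(-70,30,10),(-70,-30,10),(30,30,20),(-30,-30,20)]]
print(proj(c,np.array(P)).round(1).tolist()); cv2.imwrite("pics/w2.png",cv2.resize(im[:,:,::-1],(800,600),interpolation=cv2.INTER_CUBIC))
E
```

```text
t: 1.4
tcp_pos: [0.409, -0.1092, 0.2812]
orientation: [3.141, 0.0, -0.093]
wrist_force: [0.9, -0.5, -0.8]
width: 0.994
gripper_force: 0.0
t: 1.82
tcp_pos: [0.4167, 0.0164, 0.2813]
orientation: [-3.081, 0.001, -0.002]
wrist_force: [0.1, -1.1, -0.1]
width: 0.991
gripper_force: 0.0
t: 2.23
tcp_pos: [0.4243, 0.0975, 0.1962]
orientation: [-2.994, 0.001, 0.125]
wrist_force: [0.5, 0.9, 0.9]
width: 0.999
gripper_force: 0.0
t: 2.65
tcp_pos: [0.4305, 0.107, 0.1777]
orientation: [-2.985, 0.001, 0.137]
wrist_force: [-0.2, -0.5, -0.2]
width: 0.994
gripper_force: 0.0
[0.43058592 0.10709004 0.17779958] [-2.98521976e+00  5.96365421e-04  1.37327850e-01]
[[111.6, 105.8], [88.6, 81.0], [81.4, 201.4], [126.3, 214.9], [79.6, 118.5], [124.3, 185.0]]
```

View pics/w2.png

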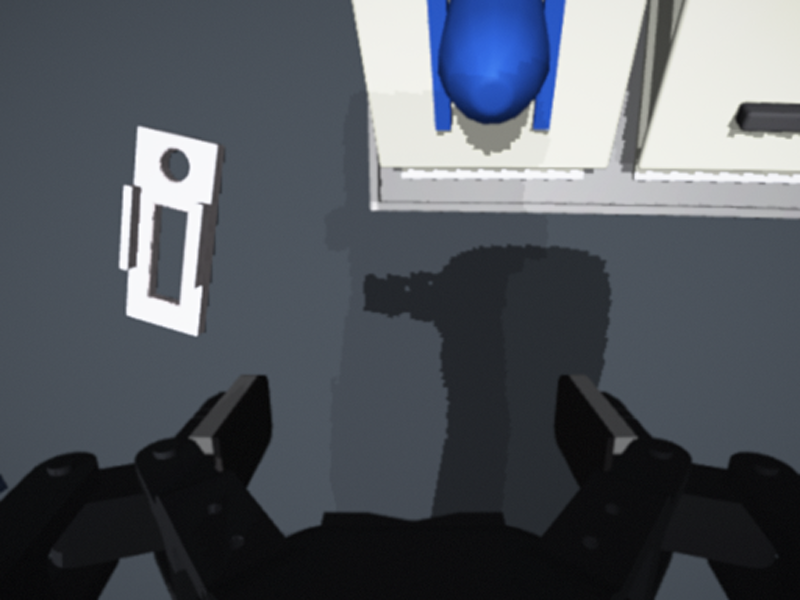

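```bash
python3 - <<'E'
from h import *
o=env.observe();print(o["q"].round(3),o["tcp_pos"],o["orientation"])
E
python3 -m pendant '[[[0,0.5,0.5,0.03,0,0],[0,0,0,0,0,0],[0,0,0,0,0,0],[0,0,0,0,0,0],[0,0,0,0,0,0]]]'
python3 -c "
from plant import env
o=env.observe();print(o['q'].round(3),o['tcp_pos'],o['orientation'])"
```

```text
[ 0.136  0.125 -0.308  1.139  0.156  3.14 ] [0.43058592 0.10709004 0.17779958] [-2.98521976e+00  5.96365421e-04  1.37327850e-01]
t: 3.12
tcp_pos: [0.4301, 0.1123, 0.1821]
orientation: [-2.956, -0.003, 0.138]
wrist_force: [-0.3, -0.2, -0.2]
width: 0.992
gripper_force: 0.0
[ 0.128  0.122 -0.304  1.144  0.186  3.131] [0.43013935 0.11232837 0.18206906] [-2.95595530e+00 -2.58376138e-03  1.37728740e-01]
```

Joint 6 hit its limit, so I'll use the half-turned grasp (yaw ≈ 3.05) instead.

```bash
python3 -m pendant '[[[0,2,0,-0.092,-0.013,0],[0,2,0,-0.092,-0.013,0],[0,2,0,0,0,0.121],[0,2,0,0,0,0.121],[0,2,0,0,0,0.121]]]'
python3 -m pendant '[[[-0.1,2,0,0,0,0.121],[-0.1,2,0,0,0,0.121],[-0.1,2,0,0,0,0.121],[-0.1,2,0,0,0,0.121],[-0.1,1.9,0,0,0,0.121]]]'
python3 -m pendant '[[[0,0,0,0,0,0.121],[0,0,0,0,0,0.121],[0,0,0,0,0,0.121],[0,0,0,0,0,0.121],[0,0,0,0,0,0.121]]]'
python3 -m pendant '[[[0,0,0,0,0,0.121],[0,0,0,0,0,0.121],[0,0,0,0,0,0.121],[0,0,0,0,0,0.121],[0,0,0,0,0,0.121]]]'
python3 -m pendant '[[[0,0,0,0,0,0.121],[0,0,0,0,0,0.121],[0,0,0,0,0,0.121],[0,0,0,0,0,0.121],[0,0,0,0,0,0.121]]]'
python3 -m pendant '[[[0,0,0,0,0,0.121],[0,0,0,0,0,0.008],[0,0,0,0,0,0],[0,0,0,0,0,0],[0,0,0,0,0,0]]]'
python3 - <<'E'
from h import *
o=env.observe();print(o["q"].round(3),o["tcp_pos"],o["orientation"])
c=env.get_calibration("wrist"); im=env.snapshot("wrist"); cv2.imwrite("pics/raw_w3.png",im[:,:,::-1])
R=fr(-.091,0)
for n,m in (("eye",(50,0,10)),("a",(70,30,10)),("b",(70,-30,10)),("d",(-70,-30,10)),("e",(-70,30,10)),("win",(-50,13,10))): print(n,proj(c,R@(np.array(m)/1e3)+[.4251,.3115,0]).round(1))
g=cv2.threshold(cv2.cvtColor(im,cv2.COLOR_RGB2GRAY),0,255,cv2.THRESH_OTSU)[1]
cs,h=cv2.findContours(g,cv2.RETR_CCOMP,cv2.CHAIN_APPROX_NONE)
for k in cs:
  if cv2.contourArea(k)>150:print(cv2.contourArea(k),cv2.minAreaRect(k))
E
```

```text
t: 3.53
tcp_pos: [0.4393, 0.1635, 0.1821]
orientation: [-3.101, 0.001, 0.571]
wrist_force: [-0.1, -0.4, 0.9]
width: 0.996
gripper_force: 0.0
t: 3.95
tcp_pos: [0.4342, 0.2628, 0.1819]
orientation: [-3.1, 0.001, 1.177]
wrist_force: [0.5, -0.2, -0.2]
width: 0.989
gripper_force: 0.0
t: 4.37
tcp_pos: [0.4343, 0.2617, 0.1818]
orientation: [-3.1, 0.001, 1.782]
wrist_force: [0.4, 0.1, 0.2]
width: 0.998
gripper_force: 0.0
t: 4.78
tcp_pos: [0.4343, 0.2617, 0.1819]
orientation: [-3.1, 0.001, 2.387]
wrist_force: [0.2, -0.2, 1.1]
width: 0.993
gripper_force: 0.0
t: 5.2
tcp_pos: [0.4343, 0.2617, 0.1819]
orientation: [-3.1, 0.001, 2.992]
wrist_force: [-0.2, -0.0, -0.3]
width: 0.996
gripper_force: 0.0
t: 5.62
tcp_pos: [0.4343, 0.2617, 0.182]
orientation: [-3.1, 0.001, 3.112]
wrist_force: [0.2, 0.4, -0.0]
width: 0.997
gripper_force: 0.0
[ 0.563  0.246 -0.132  1.216 -0.035  0.594] [0.43434633 0.26167047 0.18197001] [-3.09998687e+00  6.95312876e-04  3.11153973e+00]
eye [[313.9 210.2]]
a [[339.5 229.6]]
b [[284.3 225.7]]
d [[295.6  90.9]]
e [[357.3  95.2]]
win [[337.4 114.9]]
396.5 ((98.5, 370.5), (25.0, 21.0), 90.0)
586.0 ((169.863037109375, 315.8343811035156), (54.11949920654297, 21.162473678588867), 73.61045837402344)
1750.0 ((23.5, 288.0), (64.0, 47.0), 90.0)
192.5 ((183.74696350097656, 281.7077331542969), (86.12774658203125, 3.257631301879883), 74.57783508300781)
7815.0 ((105.04682159423828, 283.91436767578125), (133.35015869140625, 199.23367309570312), 81.09828186035156)
8089.5 ((321.79095458984375, 160.79917907714844), (63.284488677978516, 137.97647094726562), 5.19442892074585)
330.5 ((314.7500305175781, 210.25003051757812), (19.798988342285156, 20.50609588623047), 45.0)
1986.5 ((321.4501953125, 148.3853759765625), (29.76114273071289, 72.09672546386719), 5.572197437286377)
```

```bash
python3 -m pendant '[[[-0.3,1.7,0,0.0416,0,-0.061],[-0.3,1.7,0,0,0,0],[-0.3,1.6,-2,0,0,0],[0,0,-4,0,0,0],[0,0,-4,0,0,0]]]'
python3 -m pendant '[[[0,0,-3,0,0,0],[0,0,-2,0,0,0],[0,0,-1,0,0,0],[0,0,0,0,0,0],[0,0,0,0,0,0]]]'
python3 -c "
from plant import env
o=env.observe();print(o['q'].round(3),o['tcp_pos'],o['orientation'])"
```

```text
t: 6.08
tcp_pos: [0.4263, 0.3133, 0.0821]
orientation: [3.139, 0.002, 3.053]
wrist_force: [0.5, 0.3, -0.2]
width: 0.991
gripper_force: 0.0
t: 6.5
tcp_pos: [0.4256, 0.3118, 0.0224]
orientation: [-3.142, -0.002, 3.053]
wrist_force: [0.0, -0.1, 0.9]
width: 0.996
gripper_force: 0.0
[ 0.632  0.401 -0.357  0.814  0.001  0.721] [0.42560517 0.31184026 0.02243239] [-3.14158046e+00 -1.72082262e-03  3.05272361e+00]
```

Down and grip.

```bash
python3 -m pendant '[[[0,0,-1,0,0,0],[0,0,-0.9,0,0,0],[0,0,0,0,0,0],[0,0,0,0,0,0],[0,0,0,0,0,0]]]'
python3 -m pendant '[[[0,0,0,0,0,0],[0,0,0,0,0,0],[0,0,0,0,0,0],[0,0,0,0,0,0],[0,0,0,0,0,0]]]' 4 60
python3 -m pendant '[[[0,0,0,0,0,0],[0,0,0,0,0,0],[0,0,0,0,0,0],[0,0,0,0,0,0],[0,0,0,0,0,0]]]'
python3 -m pendant '[[[0,0,0,0,0,0],[0,0,0,0,0,0],[0,0,1,0,0,0],[0,0,2,0,0,0],[0,0,2,0,0,0]]]'
python3 -c "
from plant import env
o=env.observe();print(o['q'].round(3),o['tcp_pos'],o['orientation'],o['width'])"
```

```text
t: 6.92
tcp_pos: [0.4255, 0.3118, 0.0033]
orientation: [3.141, -0.001, 3.053]
wrist_force: [0.1, -0.3, -0.4]
width: 0.995
gripper_force: 0.0
t: 7.33
tcp_pos: [0.4256, 0.3119, 0.0038]
orientation: [3.141, -0.001, 3.053]
wrist_force: [-1.5, -0.4, 5.8]
width: 0.682
gripper_force: 64.6
t: 7.75
tcp_pos: [0.4256, 0.3119, 0.0038]
orientation: [3.141, -0.001, 3.053]
wrist_force: [-1.4, -0.2, 7.2]
width: 0.687
gripper_force: 64.6
t: 8.17
tcp_pos: [0.4247, 0.3112, 0.0535]
orientation: [-3.14, -0.003, 3.053]
wrist_force: [0.7, 0.4, -1.4]
width: 0.681
gripper_force: 65.4
[ 0.632  0.366 -0.317  0.891  0.001  0.72 ] [0.42466997 0.31117778 0.05354138] [-3.1403495  -0.00316446  3.05329444] 0.681468778167955
```

```bash
cat > plan.py <<'E'
from h import *
from scipy.spatial.transform import Rotation as Ro
O=np.array([.6301,-.0285,.1157]);R=fr(.129,np.radians(35))
seat=O+R@[0,0,.012]
o=env.observe();Rc=Ro.from_euler("xyz",o["orientation"]);p=o["tcp_pos"]
Robj0=fr(-.091,0);Rg=Robj0.T@Ro.from_euler("xyz",[np.pi,0,3.0525]).as_matrix()  # tool in obj
Rt=R@Rg
rv=(Ro.from_matrix(Rt)*Rc.inv()).as_rotvec()
print("peg axis",R[:,2],"upslope",R[:,0],"seat",seat,"rotvec left",rv.round(4))
off=R@[-.0495,0,.0038]
for h in (.1,.065,.04,.0): print(h,"tcp",(seat+off+h*R[:,2]).round(4),"shift cm",((seat+off+h*R[:,2]-p)*100).round(2))
E
python3 plan.py
```

```text
peg axis [-0.56881061 -0.07378632  0.81915204] upslope [0.81234574 0.10537778 0.57357644] seat [ 0.62327427 -0.02938544  0.12552982] rotvec left [ 0.0131 -0.6151  0.2126]
0.1 tcp [ 0.524  -0.0423  0.1822] shift cm [  9.94 -35.34  12.86]
0.065 tcp [ 0.5439 -0.0397  0.1535] shift cm [ 11.93 -35.09  10.  ]
0.04 tcp [ 0.5581 -0.0378  0.133 ] shift cm [ 13.35 -34.9    7.95]
0.0 tcp [ 0.5809 -0.0349  0.1003] shift cm [ 15.62 -34.61   4.67]
```

```bash
python3 -m pendant '[[[0,0,4,0,0,0],[0,0,4,0,0,0],[0,0,4,0,0,0],[0,0,4,0,0,0],[0,0,4,0,0,0]]]'
python3 -m pendant '[[[1,-3.5,0,0.0013,-0.0615,0.0213],[1,-3.5,0,0.0013,-0.0615,0.0213],[1,-3.5,0,0.0013,-0.0615,0.0213],[1,-3.5,0,0.0013,-0.0615,0.0213],[1,-3.5,0,0.0013,-0.0615,0.0213]]]'
python3 -m pendant '[[[1,-3.5,0,0.0013,-0.0615,0.0213],[1,-3.5,0,0.0013,-0.0615,0.0213],[1,-3.5,0,0.0013,-0.0615,0.0213],[1,-3.5,0,0.0013,-0.0615,0.0213],[1,-3.5,0,0.0013,-0.0615,0.0213]]]'
python3 -m pendant '[[[0,0,0,0,0,0],[0,0,0,0,0,0],[0,0,0,0,0,0],[0,0,0,0,0,0],[0,0,0,0,0,0]]]'
python3 plan.py
```

```text
t: 8.58
tcp_pos: [0.4247, 0.3111, 0.2558]
orientation: [3.141, -0.001, 3.053]
wrist_force: [0.5, 0.7, -1.7]
width: 0.684
gripper_force: 65.5
t: 9.0
tcp_pos: [0.475, 0.1351, 0.2538]
orientation: [3.125, 0.309, -3.123]
wrist_force: [0.9, -0.5, -2.3]
width: 0.683
gripper_force: 65.6
t: 9.42
tcp_pos: [0.5246, -0.0398, 0.2541]
orientation: [-3.139, 0.616, -3.007]
wrist_force: [1.0, 0.1, -3.2]
width: 0.683
gripper_force: 65.6
t: 9.83
tcp_pos: [0.5255, -0.0368, 0.2533]
orientation: [-3.141, 0.612, -3.007]
wrist_force: [0.5, -0.3, -1.3]
width: 0.684
gripper_force: 65.7
peg axis [-0.56881061 -0.07378632  0.81915204] upslope [0.81234574 0.10537778 0.57357644] seat [ 0.62327427 -0.02938544  0.12552982] rotvec left [-0.001   0.0011 -0.0036]
0.1 tcp [ 0.524  -0.0423  0.1822] shift cm [-0.15 -0.55 -7.12]
0.065 tcp [ 0.5439 -0.0397  0.1535] shift cm [ 1.84 -0.29 -9.98]
0.04 tcp [ 0.5581 -0.0378  0.133 ] shift cm [  3.27  -0.1  -12.03]
0.0 tcp [ 0.5809 -0.0349  0.1003] shift cm [  5.54   0.19 -15.31]
```

```bash
python3 -m pendant '[[[-0.1,-0.3,-2,0,0,0],[-0.1,-0.2,-3,0,0,0],[0.5,0,-1.6,0,0,0],[0.7,0.1,-1.5,0,0,0],[0.8,0.1,-1.6,0,0,0]]]'
python3 -m pendant '[[[0,0,-0.3,0,0,0],[0,0,0,0,0,0],[0,0,0,0,0,0],[0,0,0,0,0,0],[0,0,0,0,0,0]]]'
python3 plan.py
python3 - <<'E'
from h import *
f=lambda im,x,y:cv2.resize(im[y:y+75,x:x+100,::-1],(400,300),interpolation=cv2.INTER_CUBIC)
t=env.snapshot("top");s=env.snapshot("side")
cv2.imwrite("pics/c4.png",np.hstack([f(t,220,140),f(s,225,135)]))
E
```

```text
t: 10.25
tcp_pos: [0.5436, -0.0395, 0.1554]
orientation: [-3.141, 0.612, -3.007]
wrist_force: [-0.3, -0.2, -1.3]
width: 0.686
gripper_force: 65.6
t: 10.67
tcp_pos: [0.5437, -0.0412, 0.1543]
orientation: [-3.14, 0.614, -3.009]
wrist_force: [0.2, 0.2, -2.0]
width: 0.68
gripper_force: 65.6
peg axis [-0.56881061 -0.07378632  0.81915204] upslope [0.81234574 0.10537778 0.57357644] seat [ 0.62327427 -0.02938544  0.12552982] rotvec left [-0.0006  0.003  -0.0015]
0.1 tcp [ 0.524  -0.0423  0.1822] shift cm [-1.97 -0.11  2.79]
0.065 tcp [ 0.5439 -0.0397  0.1535] shift cm [ 0.02  0.15 -0.08]
0.04 tcp [ 0.5581 -0.0378  0.133 ] shift cm [ 1.44  0.33 -2.13]
0.0 tcp [ 0.5809 -0.0349  0.1003] shift cm [ 3.72  0.63 -5.41]
```

View pics/c4.png

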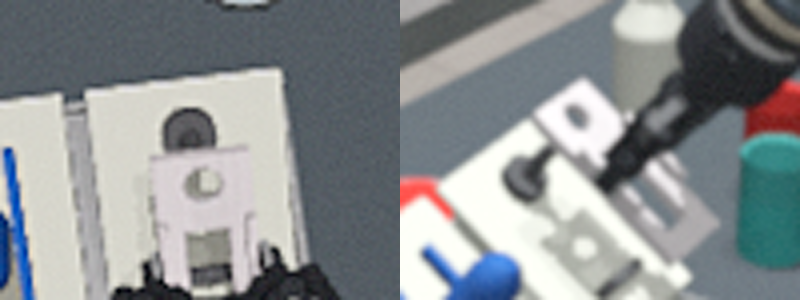

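```bash
cat >> plan.py <<'E'
def chk():
    T=env.get_calibration("top");S=env.get_calibration("side")
    X,e=tri([(T,un(204,182,220,140,4)),(S,un(179,117,225,135,4))]); 
    top=p+R@[.0495,0,-.0038+.01]
    print("eye top meas in stand",(R.T@(X-O)*1e3).round(1),e,"kin",(R.T@(top-O)*1e3).round(1))
    print("kin px",proj(T,top),un(204,182,220,140,4),proj(S,top),un(179,117,225,135,4))
    print("tip side",proj(S,O+R@[0,0,.055]),un(148,158,225,135,4))
E
python3 -c "
from plan import *
chk()"|tail -5
```

```text
0.04 tcp [ 0.5581 -0.0378  0.133 ] shift cm [ 1.46  0.35 -2.1 ]
0.0 tcp [ 0.5809 -0.0349  0.1003] shift cm [ 3.73  0.65 -5.38]
eye top meas in stand [-0.1 -3.1 84. ] 0.5062156821185795 kin [-0.2 -1.6 87.7]
kin px [[270.40474085 186.20997985]] [270.625 185.125] [[269.2345592  163.25572737]] [269.375 163.875]
tip side [[263.34804256 170.05993167]] [261.625 174.125]
```

```bash
python3 -m pendant '[[[0.5,0.14,-0.7,0,0,0],[0.5,0.14,-0.7,0,0,0],[0.45,0.12,-0.7,0,0,0],[0,0,0,0,0,0],[0,0,0,0,0,0]]]'
python3 -m pendant '[[[0.3,0.04,-0.43,0,0,0],[0.3,0.04,-0.43,0,0,0],[0,0,0,0,0,0],[0,0,0,0,0,0],[0,0,0,0,0,0]]]'
python3 plan.py|tail -2
```

```text
t: 11.18
tcp_pos: [0.5575, -0.0371, 0.1307]
orientation: [3.141, 0.61, -3.01]
wrist_force: [0.3, 0.1, -2.9]
width: 0.682
gripper_force: 65.6
t: 11.6
tcp_pos: [0.5638, -0.0365, 0.1233]
orientation: [-3.141, 0.612, -3.01]
wrist_force: [-0.7, 0.4, -2.0]
width: 0.681
gripper_force: 65.7
0.04 tcp [ 0.5581 -0.0378  0.133 ] shift cm [-0.56 -0.13  0.97]
0.0 tcp [ 0.5809 -0.0349  0.1003] shift cm [ 1.71  0.16 -2.31]
```

```bash
python3 -m pendant '[[[0.35,0.05,-0.47,0,0,0],[0.35,0.05,-0.47,0,0,0],[0.35,0.05,-0.47,0,0,0],[0,0,0,0,0,0],[0,0,0,0,0,0]]]'
python3 -m pendant '[[[0.2,0.03,-0.3,0,0,0],[0.2,0.03,-0.3,0,0,0],[0,0,0,0,0,0],[0,0,0,0,0,0],[0,0,0,0,0,0]]]'
python3 plan.py|tail -2
```

```text
t: 12.02
tcp_pos: [0.5742, -0.0349, 0.1086]
orientation: [-3.142, 0.611, -3.01]
wrist_force: [-0.3, -1.4, -2.1]
width: 0.684
gripper_force: 65.7
t: 12.43
tcp_pos: [0.5783, -0.0344, 0.1033]
orientation: [-3.141, 0.612, -3.01]
wrist_force: [0.1, -0.1, -1.8]
width: 0.68
gripper_force: 65.7
0.04 tcp [ 0.5581 -0.0378  0.133 ] shift cm [-2.01 -0.34  2.98]
0.0 tcp [ 0.5809 -0.0349  0.1003] shift cm [ 0.26 -0.05 -0.3 ]
```

4 mm left by estimate. I'll creep down until contact.

```bash
python3 -m pendant '[[[0.11,0.01,-0.16,0,0,0],[0.11,0.01,-0.16,0,0,0],[0,0,0,0,0,0],[0,0,0,0,0,0],[0,0,0,0,0,0]]]'
python3 -m pendant '[[[0.11,0.01,-0.16,0,0,0],[0,0,0,0,0,0],[0,0,0,0,0,0],[0,0,0,0,0,0],[0,0,0,0,0,0]]]'
python3 plan.py|tail -1
```

```text
t: 12.85
tcp_pos: [0.5794, -0.0344, 0.1023]
orientation: [-3.141, 0.614, -3.011]
wrist_force: [-37.6, -1.0, 40.7]
width: 0.685
gripper_force: 72.7
t: 13.27
tcp_pos: [0.5811, -0.0341, 0.1017]
orientation: [-3.141, 0.617, -3.009]
wrist_force: [-43.1, -2.0, 47.9]
width: 0.688
gripper_force: 77.8
0.0 tcp [ 0.5809 -0.0349  0.1003] shift cm [-0.02 -0.07 -0.15]
```

```bash
python3 -m pendant '[[[-0.11,-0.01,0.15,0,0,0],[0,0,0,0,0,0],[0,0,0,0,0,0],[0,0,0,0,0,0],[0,0,0,0,0,0]]]'
python3 - <<'E'
from h import *
f=lambda im,x,y:cv2.resize(im[y:y+75,x:x+100,::-1],(400,300),interpolation=cv2.INTER_CUBIC)
t=env.snapshot("top");s=env.snapshot("side")
cv2.imwrite("pics/c5.png",np.hstack([f(t,220,140),f(s,225,135)]))
E
python3 plan.py|tail -1
```

```text
t: 13.68
tcp_pos: [0.581, -0.0342, 0.1018]
orientation: [-3.141, 0.615, -3.009]
wrist_force: [-19.5, -1.3, 21.5]
width: 0.686
gripper_force: 73.8
0.0 tcp [ 0.5809 -0.0349  0.1003] shift cm [-0.01 -0.07 -0.15]
```

View pics/c5.png

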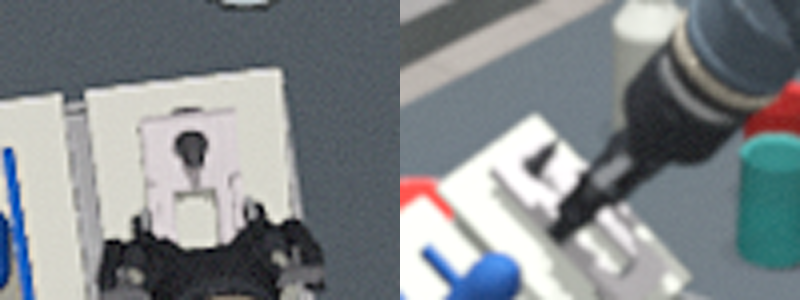

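The peg comes through the eye at top crop (190,150) and the plate lies on the collar. I'll release it and back off along the peg axis.

```bash
python3 -m pendant '[[[0,0,0,0,0,0],[0,0,0,0,0,0],[0,0,0,0,0,0],[0,0,0,0,0,0],[0,0,0,0,0,0]]]' 8.5
python3 -m pendant '[[[-0.6,-0.08,0.8,0,0,0],[-1.1,-0.15,1.6,0,0,0],[-1.7,-0.2,2.5,0,0,0],[-1.7,-0.2,2.5,0,0,0],[-1.7,-0.2,2.5,0,0,0]]]'
python3 -m pendant '[[[-0.8,-2.5,1.5,0,0.11,0],[-0.8,-2.5,1.5,0,0.11,0],[-0.8,-2.5,1,0,0.11,0],[0,-3,0,0,0.11,0],[0,-3,0,0,0.11,0]]]'
python3 - <<'E'
from h import *
from scipy.spatial.transform import Rotation as Ro
t=env.snapshot("top");s=env.snapshot("side")
f=lambda im,x,y:cv2.resize(im[y:y+75,x:x+100,::-1],(400,300),interpolation=cv2.INTER_CUBIC)
cv2.imwrite("pics/c6.png",np.hstack([f(t,220,140),f(s,225,135)]))
o=env.observe();p=o["tcp_pos"];print(o["q"].round(3),p,o["orientation"])
print("to beaker shift",(np.array([.482,-.333,0])-p)*100,(Ro.from_euler("xyz",[np.pi,0,-3.0])*Ro.from_euler("xyz",o["orientation"]).inv()).as_rotvec())
E
```

```text
t: 14.2
tcp_pos: [0.5806, -0.0342, 0.0998]
orientation: [-3.141, 0.612, -3.01]
wrist_force: [0.8, 0.3, 0.9]
width: 0.995
gripper_force: 0.0
t: 14.62
tcp_pos: [0.5115, -0.0424, 0.1995]
orientation: [-3.142, 0.611, -3.01]
wrist_force: [0.7, 0.8, -0.5]
width: 0.996
gripper_force: 0.0
t: 15.03
tcp_pos: [0.4923, -0.1712, 0.2357]
orientation: [3.079, 0.1, -3.032]
wrist_force: [1.2, 0.2, -0.0]
width: 0.995
gripper_force: 0.0
[-0.397  0.199 -0.073  1.248  0.102 -0.504] [ 0.49534378 -0.17365862  0.230349  ] [ 3.07674833  0.09330414 -3.03513002]
to beaker shift [ -1.33437815 -15.93413764 -23.0348999 ] [-0.07584135  0.0845425   0.03206713]
```

View pics/c6.png

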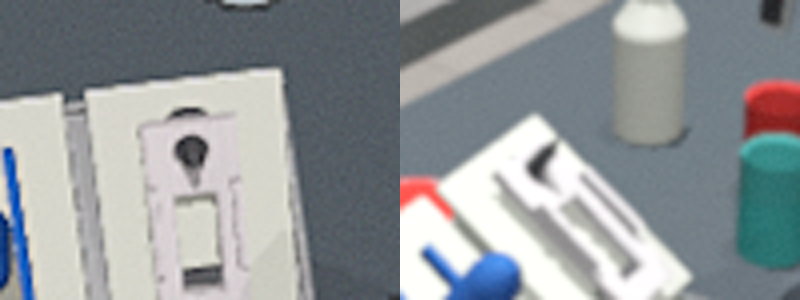

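The insert is home: the peg shows through the eye at crop (190,152) and the plate rests on the collar and the bar. Next I'll probe the amber beaker's top with shut fingers to learn which end is up.

```bash
python3 -m pendant '[[[-0.3,-3.2,0,-0.025,0.03,0.01],[-0.3,-3.2,0,-0.025,0.03,0.01],[-0.3,-3.2,0,-0.025,0.025,0.01],[-0.2,-3.2,-2,0,0,0],[-0.2,-3,-3,0,0,0]]]' 0
python3 -m pendant '[[[0,0,-3,0,0,0],[0,0,-2,0,0,0],[0,0,0,0,0,0],[0,0,0,0,0,0],[0,0,0,0,0,0]]]'
python3 - <<'E'
from h import *
from scipy.spatial.transform import Rotation as Ro
o=env.observe();p=o["tcp_pos"];print(p,o["orientation"],o["width"],(np.array([.4825,-.331,.1])-p)*100,(Ro.from_euler("xyz",[np.pi,0,-3.0])*Ro.from_euler("xyz",o["orientation"]).inv()).as_rotvec())
E
```

```text
t: 15.55
tcp_pos: [0.4808, -0.3291, 0.1853]
orientation: [-3.137, 0.012, -2.998]
wrist_force: [1.2, 0.1, -0.8]
width: 0.296
gripper_force: 0.0
t: 15.97
tcp_pos: [0.4798, -0.3271, 0.1353]
orientation: [-3.14, 0.009, -2.999]
wrist_force: [0.7, -0.8, 0.4]
width: 0.003
gripper_force: 0.0
[ 0.47984501 -0.32711126  0.13527378] [-3.13957739  0.0088287  -2.99897796] 0.002812570494500146 [ 0.26549918 -0.38887445 -3.52737819] [ 0.00074457  0.00902512 -0.00101313]
```

```bash
python3 -m pendant '[[[0.27,-0.39,-2,0,0.009,0],[0,0,-1.6,0,0,0],[0,0,-0.4,0,0,0],[0,0,0,0,0,0],[0,0,0,0,0,0]]]'
python3 -m pendant '[[[0,0,-0.3,0,0,0],[0,0,-0.3,0,0,0],[0,0,0,0,0,0],[0,0,0,0,0,0],[0,0,0,0,0,0]]]'
python3 -m pendant '[[[0,0,-0.2,0,0,0],[0,0,-0.2,0,0,0],[0,0,0,0,0,0],[0,0,0,0,0,0],[0,0,0,0,0,0]]]'
```

```text
t: 16.38
tcp_pos: [0.4825, -0.3311, 0.0954]
orientation: [-3.141, -0.0, -2.999]
wrist_force: [0.4, -0.7, 0.6]
width: -0.004
gripper_force: 0.0
t: 16.8
tcp_pos: [0.4828, -0.3316, 0.09]
orientation: [-3.14, 0.001, -2.999]
wrist_force: [-2.1, 2.0, 12.5]
width: 0.002
gripper_force: 6.3
t: 17.22
tcp_pos: [0.4836, -0.3322, 0.0899]
orientation: [-3.137, 0.004, -2.999]
wrist_force: [-9.8, 6.6, 45.2]
width: 0.003
gripper_force: 22.7
```

Solid contact at z = 0.090, so the base is on top as described (the picture only looked open). Now I'll grasp it.

```bash
python3 -m pendant '[[[0,0,2,0,0,0],[0,0,2,0,0,0],[0,0,0,0,0,0],[0,0,0,0,0,0],[0,0,0,0,0,0]]]' 
python3 -m pendant '[[[0,0,0,0,0,0],[0,0,0,0,0,0],[0,0,0,0,0,0],[0,0,0,0,0,0],[0,0,0,0,0,0]]]' 8.5
python3 - <<'E'
from h import *
c=env.get_calibration("side");t=env.get_calibration("top");ims=env.snapshot("side");imt=env.snapshot("top")
o=env.observe();print(o["tcp_pos"],o["width"])
for n,cc,im in(("side",c,ims),("top",t,imt)):
    hsv=cv2.cvtColor(im,cv2.COLOR_RGB2HSV);m=cv2.inRange(hsv,(8,110,50),(22,255,255))
    u=proj(cc,[.4825,-.331,.045])[0];nn,l,st,ce=cv2.connectedComponentsWithStats(m)
    for i in range(1,nn):
        if st[i,4]>60: print(n,u,st[i],ce[i])
E
```

```text
t: 17.63
tcp_pos: [0.4818, -0.331, 0.1237]
orientation: [3.141, -0.001, -2.999]
wrist_force: [-0.6, 0.6, -0.5]
width: 0.001
gripper_force: 0.0
t: 18.05
tcp_pos: [0.4818, -0.331, 0.1235]
orientation: [3.141, -0.002, -2.999]
wrist_force: [-0.2, 0.5, 1.0]
width: 0.713
gripper_force: 0.0
[ 0.48182874 -0.33100772  0.12370278] 0.8775034705716819
side [351.61596645 178.11280384] [343 163  20  32 504] [351.77777778 178.25198413]
top [378.15795233 233.76153946] [364 231  28  15 189] [377.14285714 239.72486772]
```

```bash
python3 -m pendant '[[[0,0,0,0,0,0],[0,0,-2,0,0,0],[0,0,-2,0,0,0],[0,0,-2,0,0,0],[0,0,-1.3,0,0,0]]]' 8.5
python3 -m pendant '[[[0,0,0,0,0,0],[0,0,0,0,0,0],[0,0,0,0,0,0],[0,0,0,0,0,0],[0,0,0,0,0,0]]]' 4 40
python3 -m pendant '[[[0,0,0,0,0,0],[0,0,0,0,0,0],[0,0,0,0,0,0],[0,0,1,0,0,0],[0,0,3,0,0,0]]]'
python3 -m pendant '[[[0,0,3,0,0,0],[0,0,3,0,0,0],[0,0,4,0,0,0],[0,0,4,0,0,0],[0,0,4,0,0,0]]]'
```

```text
t: 18.57
tcp_pos: [0.4813, -0.3307, 0.0492]
orientation: [3.14, -0.003, -2.999]
wrist_force: [0.1, 0.7, -0.5]
width: 0.996
gripper_force: 0.0
t: 18.98
tcp_pos: [0.4824, -0.3314, 0.0519]
orientation: [-3.141, -0.0, -2.999]
wrist_force: [1.6, -0.5, -0.2]
width: 0.675
gripper_force: 42.8
t: 19.4
tcp_pos: [0.4797, -0.3295, 0.0881]
orientation: [3.136, -0.007, -2.999]
wrist_force: [1.0, -0.4, -1.9]
width: 0.679
gripper_force: 43.3
t: 19.82
tcp_pos: [0.4813, -0.3306, 0.2735]
orientation: [3.141, -0.002, -2.999]
wrist_force: [1.5, -1.8, -0.8]
width: 0.675
gripper_force: 43.3
```

```bash
cat > plan2.py <<'E'
from h import *
from scipy.spatial.transform import Rotation as Ro
O=np.array([.5712,.1039,.0851]);R=fr(.132,np.radians(35))
o=env.observe();p=o["tcp_pos"];Rc=Ro.from_euler("xyz",o["orientation"])
Rt=R@np.diag([-1,1,-1])
print("axis",R[:,2].round(3),"rotvec left",(Ro.from_matrix(Rt)*Rc.inv()).as_rotvec().round(4),"now in stand mm",(R.T@(p-O)*1e3).round(1)-[0,0,50.5])
for h in (.1,.05,0): q=O+R@[0,0,.0605+h]; print(h,q.round(4),((q-p)*100).round(2))
E
python3 plan2.py
```

```text
axis [-0.569 -0.075  0.819] rotvec left [ 0.0834 -0.6067 -0.01  ] now in stand mm [ -11.8 -418.9  187.8]
0.1 [0.4799 0.0918 0.2166] [-0.13 42.24 -5.7 ]
0.05 [0.5084 0.0956 0.1756] [ 2.71 42.62 -9.79]
0 [0.5368 0.0993 0.1347] [  5.55  43.   -13.89]
```

```bash
python3 -m pendant '[[[0,2,0,0,0,0],[0,3,0,0,0,0],[0,3.5,0,0.0083,-0.0607,-0.001],[0,3.5,0,0.0083,-0.0607,-0.001],[0,3.5,0,0.0083,-0.0607,-0.001]]]'
python3 -m pendant '[[[0,3.5,0,0.0083,-0.0607,-0.001],[0,3.5,0,0.0083,-0.0607,-0.001],[0,3.5,0,0.0083,-0.0607,-0.001],[0,3.5,0,0.0083,-0.0607,-0.001],[0,3.5,0,0.0083,-0.0607,-0.001]]]'
python3 -m pendant '[[[0,3.5,0,0.0083,-0.0607,-0.001],[0,3.5,0,0.0083,-0.0607,-0.001],[0,1.8,0,0,0,0],[0,0,0,0,0,0],[0,0,0,0,0,0]]]'
python3 plan2.py
```

```text
t: 20.23
tcp_pos: [0.4817, -0.1745, 0.2713]
orientation: [3.141, 0.185, -3.003]
wrist_force: [0.5, 0.5, 0.3]
width: 0.671
gripper_force: 43.3
t: 20.65
tcp_pos: [0.4811, 0.0003, 0.2718]
orientation: [3.141, 0.493, -3.008]
wrist_force: [0.1, 0.0, -0.2]
width: 0.676
gripper_force: 43.3
t: 21.07
tcp_pos: [0.4812, 0.0881, 0.2714]
orientation: [-3.141, 0.611, -3.006]
wrist_force: [0.4, 0.6, -1.2]
width: 0.674
gripper_force: 43.4
axis [-0.569 -0.075  0.819] rotvec left [ 0.0004  0.0005 -0.003 ] now in stand mm [ 32.1  -3.8 154.5]
0.1 [0.4799 0.0918 0.2166] [-0.13  0.37 -5.48]
0.05 [0.5084 0.0956 0.1756] [ 2.72  0.75 -9.58]
0 [0.5368 0.0993 0.1347] [  5.56   1.12 -13.67]
```

```bash
python3 -m pendant '[[[-0.1,0.4,-2,0,0,0],[0,0,-2,0,0,0],[0,0,-1.5,0,0,0],[0,0,0,0,0,0],[0,0,0,0,0,0]]]'
python3 -m pendant '[[[0.57,0.08,-0.82,0,0,0],[0.57,0.08,-0.82,0,0,0],[0.57,0.08,-0.82,0,0,0],[0,0,0,0,0,0],[0,0,0,0,0,0]]]'
python3 plan2.py
```

```text
t: 21.48
tcp_pos: [0.4808, 0.0899, 0.2156]
orientation: [-3.141, 0.609, -3.011]
wrist_force: [0.5, 0.3, -0.9]
width: 0.673
gripper_force: 43.5
t: 21.9
tcp_pos: [0.4986, 0.0929, 0.1922]
orientation: [-3.141, 0.611, -3.01]
wrist_force: [-0.5, 0.8, -0.7]
width: 0.676
gripper_force: 43.4
axis [-0.569 -0.075  0.819] rotvec left [0.0002 0.0006 0.0009] now in stand mm [ 1.3 -1.3 79.3]
0.1 [0.4799 0.0918 0.2166] [-1.87 -0.12  2.44]
0.05 [0.5084 0.0956 0.1756] [ 0.98  0.26 -1.66]
0 [0.5368 0.0993 0.1347] [ 3.82  0.64 -5.76]
```

```bash
python3 - <<'E'
from h import *
R=fr(.132,np.radians(35));o=env.observe();p=o["tcp_pos"]
M=p-R@[0,0,.0505]
# outline of the beaker in both views versus amber mask
for n in ("top","side"):
    c=env.get_calibration(n);im=env.snapshot(n);m=cv2.inRange(cv2.cvtColor(im,cv2.COLOR_RGB2HSV),(8,110,40),(22,255,255))
    a=np.linspace(0,2*np.pi,60);P=[M+R@np.array([.029*np.cos(t),.029*np.sin(t),z]) for t in a for z in (0,.09)]
    q=proj(c,np.array(P));nn,l,st,ce=cv2.connectedComponentsWithStats(m)
    print(n,"pred bbox",q.min(0).round(1),q.max(0).round(1),[(s[:2],s[:2]+s[2:4],s[4]) for s in st[1:] if s[4]>25])
E
```

```text
top pred bbox [202.5 198.9] [227.8 238. ] [(array([203, 200], dtype=int32), array([228, 231], dtype=int32), np.int32(631))]
side pred bbox [240.5 172.4] [278.  211.3] [(array([399,  82], dtype=int32), array([435, 133], dtype=int32), np.int32(1258)), (array([242, 173], dtype=int32), array([278, 211], dtype=int32), np.int32(446))]
```

Prediction and images agree to a pixel, and the mouth is over the peg's tip. Lowering along the axis.

```bash
python3 -m pendant '[[[0.4,0.1,-0.65,0,0,0],[0.57,0.1,-0.82,0,0,0],[0.57,0.1,-0.82,0,0,0],[0,0,0,0,0,0],[0,0,0,0,0,0]]]'
python3 -m pendant '[[[0.57,0.08,-0.82,0,0,0],[0.57,0.08,-0.82,0,0,0],[0.57,0.08,-0.82,0,0,0],[0,0,0,0,0,0],[0,0,0,0,0,0]]]'
python3 plan2.py
```

```text
t: 22.42
tcp_pos: [0.5132, 0.0963, 0.168]
orientation: [-3.141, 0.61, -3.009]
wrist_force: [0.4, 0.1, -0.4]
width: 0.678
gripper_force: 43.4
t: 22.83
tcp_pos: [0.5302, 0.0987, 0.1438]
orientation: [-3.141, 0.61, -3.01]
wrist_force: [-0.3, 0.3, -1.7]
width: 0.672
gripper_force: 43.4
axis [-0.569 -0.075  0.819] rotvec left [ 0.0004 -0.0004  0.0002] now in stand mm [-0.1  0.2 21.3]
0.1 [0.4799 0.0918 0.2166] [-5.03 -0.69  7.27]
0.05 [0.5084 0.0956 0.1756] [-2.19 -0.31  3.18]
0 [0.5368 0.0993 0.1347] [ 0.66  0.06 -0.92]
```

```bash
python3 -m pendant '[[[0.25,0.03,-0.36,0,0,0],[0.25,0.03,-0.36,0,0,0],[0,0,0,0,0,0],[0,0,0,0,0,0],[0,0,0,0,0,0]]]'
python3 -m pendant '[[[0.11,0.01,-0.16,0,0,0],[0,0,0,0,0,0],[0,0,0,0,0,0],[0,0,0,0,0,0],[0,0,0,0,0,0]]]'
python3 plan2.py|head -1
```

```text
t: 23.25
tcp_pos: [0.536, 0.0996, 0.1386]
orientation: [-3.142, 0.614, -3.009]
wrist_force: [-13.0, -3.2, 16.5]
width: 0.674
gripper_force: 48.2
t: 23.67
tcp_pos: [0.537, 0.0997, 0.1379]
orientation: [3.142, 0.616, -3.009]
wrist_force: [-26.4, -4.7, 31.3]
width: 0.676
gripper_force: 51.2
axis [-0.569 -0.075  0.819] rotvec left [-0.0007  0.0048 -0.0004] now in stand mm [ 2.   0.3 12.5]
```

```bash
python3 -m pendant '[[[-0.09,-0.01,0.13,0,0,0],[0,0,0,0,0,0],[0,0,0,0,0,0],[0,0,0,0,0,0],[0,0,0,0,0,0]]]'
python3 -m pendant '[[[0,0,0,0,0,0],[0,0,0,0,0,0],[0,0,0,0,0,0],[0,0,0,0,0,0],[0,0,0,0,0,0]]]' 8.5
python3 -m pendant '[[[-0.57,-0.08,0.82,0,0,0],[-1.1,-0.15,1.6,0,0,0],[-1.7,-0.2,2.5,0,0,0],[-1.7,-0.2,2.5,0,0,0],[-1.7,-0.2,2.5,0,0,0]]]'
python3 -m pendant '[[[-1.7,-0.2,2.5,0,0,0],[-1.7,0,2,0,0.08,0],[-1,0,1,0,0.08,0],[0,0,0,0,0,0],[0,0,0,0,0,0]]]'
cat > v.py <<'E'
from h import *
O=np.array([.5712,.1039,.0851]);R=fr(.132,np.radians(35));a=np.linspace(0,2*np.pi,60)
for n in ("top","side"):
    c=env.get_calibration(n);im=env.snapshot(n);m=cv2.inRange(cv2.cvtColor(im,cv2.COLOR_RGB2HSV),(8,110,40),(22,255,255))
    q=proj(c,np.array([O+R@np.array([.029*np.cos(t)-.005,.029*np.sin(t),z]) for t in a for z in (.01,.1)]));nn,l,st,ce=cv2.connectedComponentsWithStats(m)
    print(n,"pred bbox",q.min(0).round(1),q.max(0).round(1),[(s[:2].tolist(),(s[:2]+s[2:4]).tolist(),s[4]) for s in st[1:] if s[4]>25])
    O2=np.array([.6301,-.0285,.1157]);R2=fr(.129,np.radians(35))
    g=cv2.cvtColor(im,cv2.COLOR_RGB2GRAY); u=proj(c,O2+R2@[0,0,.045])[0].astype(int); print("dark peg px val",g[u[1],u[0]])
o=env.observe();print(o["t"],o["tcp_pos"],o["wrist_force"],o["width"])
E
python3 v.py
```

```text
t: 24.08
tcp_pos: [0.5359, 0.0994, 0.1374]
orientation: [-3.141, 0.613, -3.01]
wrist_force: [-11.6, -2.1, 14.8]
width: 0.671
gripper_force: 49.0
t: 24.5
tcp_pos: [0.5357, 0.0994, 0.1361]
orientation: [-3.141, 0.611, -3.01]
wrist_force: [0.2, 0.0, -0.2]
width: 0.996
gripper_force: 0.0
t: 24.92
tcp_pos: [0.4669, 0.0908, 0.236]
orientation: [-3.141, 0.61, -3.01]
wrist_force: [1.3, 0.2, -0.2]
width: 0.998
gripper_force: 0.0
t: 25.33
tcp_pos: [0.4252, 0.0892, 0.2915]
orientation: [3.119, 0.455, -3.022]
wrist_force: [-0.1, 0.5, -1.4]
width: 1.001
gripper_force: 0.0
top pred bbox [203.3 189.7] [227.3 226.2] [([205, 191], [227, 228], np.int32(730))]
dark peg px val 88
side pred bbox [230.6 189.5] [266.  226.1] [([398, 82], [435, 133], np.int32(1259)), ([233, 191], [268, 223], np.int32(685))]
dark peg px val 86
25.4333 [0.42397425 0.08895045 0.289365  ] [ 0.73110545  0.65358161 -0.75963965] 0.9948736546497339
```

```bash
python3 - <<'E'
from h import *
c6=cv2.imread("pics/c6.png")[:, :, ::-1]
f=lambda im,x,y:cv2.resize(im[y:y+75,x:x+100],(400,300),interpolation=cv2.INTER_CUBIC)
for n,x,y,k in(("top",220,140,0),("side",225,135,400)):
    im=env.snapshot(n);d=np.abs(f(im,x,y).astype(int)-c6[:,k:k+400]).max(2)
    print(n,"insert px change",(d[100:290,140:250] if k==0 else d[130:290,100:250]).mean().round(1))
    i0=cv2.imread(f"pics/raw_{n}0.png")[:,:,::-1]
    D=cv2.medianBlur((np.abs(im.astype(int)-i0).max(2)>50).astype(np.uint8),5);nn,l,st,ce=cv2.connectedComponentsWithStats(D)
    print([s.tolist() for s in st[1:] if s[4]>60])
E
```

```text
top insert px change 2.0
[[260, 169, 14, 11, 92], [204, 191, 27, 46, 932], [364, 222, 29, 24, 539], [128, 227, 28, 53, 869], [175, 248, 64, 33, 834], [240, 250, 9, 13, 81], [180, 283, 43, 19, 505], [442, 326, 62, 42, 1000], [488, 335, 24, 49, 754], [181, 346, 67, 38, 1643], [253, 351, 82, 33, 1693]]
side insert px change 36.8
[[275, 0, 142, 170, 7995], [408, 1, 104, 251, 10509], [395, 139, 9, 33, 102], [342, 163, 20, 32, 542], [232, 174, 52, 53, 1090], [266, 185, 17, 16, 95], [459, 198, 22, 12, 137], [250, 231, 14, 13, 84], [450, 232, 10, 24, 177], [378, 239, 58, 58, 1266], [487, 247, 25, 9, 86], [286, 274, 47, 23, 458], [194, 287, 57, 48, 1106], [451, 307, 61, 18, 335], [374, 321, 39, 25, 511], [406, 325, 22, 20, 225], [447, 326, 12, 23, 117], [501, 343, 7, 17, 69], [424, 345, 81, 33, 1374], [416, 358, 66, 26, 693]]
```

```bash
python3 -c "
from plant import env
print(env.close_job())"
```

```text
the job is handed in; nothing more can be done
None
```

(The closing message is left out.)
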